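# Turn the ink carousel and pack the green bottle

## Robot

A 6-joint arm with a two-finger parallel gripper is mounted at the origin on the work surface. World frame = base frame: x ahead of the robot, y to its left, z up, the work surface at z = 0. Lengths are in mm, angles in rad, forces in N, time in s.
With the tool pointing down it reaches from about 400 to 925 mm from the base axis. Payload 12.5 kg.
Tool frame: the origin (TCP) lies where the fingers leave the gripper's body, on its centre line; the fingertips stand 78 mm ahead of it and the grasp point (between the pads) lies 59 mm ahead of it (env.nose_length is the distance from the TCP to the fingertips, in mm); z points along the fingers, y is the line along which they close (so a half turn about z gives the same grasp; the last joint's range is limited). The gripper opens to 95 mm and grips with 3 to 60 N. Pads are 20 mm wide; open, the fingers measure 119 mm over their backs; the gripper's body (75 mm by 180 mm) begins 59 mm behind the grasp point.
Start: joints at [1.167, 0.491, 1.559, -0, 1.092, -0.106], TCP at [183.366, 597.507, 292.261] pointing down, gripper open.
Joint ranges: [-3.1, 3.1], [-0.84, 2.19], [0.05, 2.79], [-1.13, 4.28], [0.06, 2.93], [-2.69, 2.69]. Speed limits (rad/s): [2.22, 2.22, 2.79, 3.14, 3.14, 3.14].

## Interface

Orientations are given as [roll, pitch, yaw] about the fixed x, y, z axes, in that order (R = Rz(yaw) Ry(pitch) Rx(roll)).
In Python, from cell import env gives the robot as it stands. The module is installed in compiled form; this text tells all that it offers.
- The arm moves only by the tool send_rows, never from a script. Its argument "series" is text: rows parted by semicolons, each of 6 numbers parted by spaces: the shift along the tool's x, y, z as a fraction of full scale, then the turn, a rotation vector about the tool's x, y, z as a fraction of full scale. A call has 1 to 5 rows; each row shifts and turns the commanded pose from where the row before left it, along the tool's axes as they then stand; what a row does not reach is not made up. Full scale, the value 1, is 60 mm for a shift and 10 degrees for a turn. A row lasts 1/8 s, in which the tool goes at most 62.5 mm and 10.7 degrees, less where a joint would pass 70% of its speed; a pose out of reach is approached as far as the arm can. A call with a number of a shift or a turn outside -1 to 1 is refused whole. A call with a gripper value outside its range is refused whole. "fingers" is the opening, from 0 (shut) to 1 (fully open), set as the call begins (left out, the last holds). The fingers move at their own pace and stop on an object; the grip force is fixed at half the most. Time passes only in rows, so rows that do not move let the fingers close. It gives the time, the measured TCP pose, the force, the opening and the grip force at its end, in the units of the state.
- env.state(): the state, without advancing time (a new reading comes with each control period).
- env.read_camera(name): name is "side" or "top" or "wrist"; returns a dict with "color" (384x512x3 uint8, red, green, blue), "z_map" (384x512 float32, mm along the optical axis (not along the pixel's ray), 0 where there is no reading), "fovy" (degrees; the focal length in pixels is half the picture's height over the tangent of half this angle, whatever the lens; pixels are square), "cx", "cy" (the principal point, pixels), "distortion" ([k1, k2, p1, p2, k3] as OpenCV has them; the pictures are not rectified), "R" (3x3) and "t" (3): a world point X has camera coordinates R X + t. Camera axes: x right, y down, z forward; pixel columns grow to the right and rows downward; lengths in mm; the calibration is good to about 2 mm. A picture is of the moment at which its call begins.
- env.job_done(): hands the job in; it is judged then, once.
The state is a dict: "t": time; "joints": joint angles; "qvel": joint speeds; "tau": joint torques, N m; "eef_pos": TCP position; "tcp_rot": TCP orientation; "ft_force": force on the tool from outside, world axes, zero at the start; "moment": the same for the moment, N m; "opening": opening from 0.0 (shut) to 1.0 (fully open); "grip_force": force on a finger pad.
Only numpy, scipy, OpenCV 4.12 (cv2) and the standard library are available. Lean on these libraries where they do the work, as an engineer would, in place of code of your own. Each camera call takes 0.05 s, during which the arm holds its last target. There are 200 camera calls.

## Task

Turn the bottle carousel until the green-capped ink bottle stands in the middle of the wire guard's opening, let the carousel come to rest there, and lift that bottle out. Set it down upright, without dropping it, in the empty cell of the cardboard order carton and let go; leave the other bottles in their places and everything else on the table where it is.

Things in the scene. Friction and masses are not known exactly. Their poses are not given: they have to be found in the camera images.
- base: Fixed round grey base plate of the carousel, diameter 324 mm, 10 mm thick, carrying a fixed wire guard. A yellow tab on its edge, on its -x side, marks the middle of the guard's opening, which roughly faces the robot. Origin: centre of the plate's underside, on the carousel's vertical axis.
- guard (a point): Centre of the fixed steel wire guard, on the carousel's axis: two concentric 4 mm wires, radii 102 and 118 mm, centred 130 mm above the table, on five 6 mm posts at radius 152 mm. They run just over the bottle caps so that bottles cannot be lifted, except in the open sector 42 degrees to either side of the base's -x direction.
- gate (a point): The middle of the guard's opening: the point 110 mm from the carousel's axis along the base's -x, 26 mm above the table, where the centre of a bottle's underside lies when its cup is in the middle of the opening. Fixed to the base.
- rotor: Turning part: white disc, diameter 280 mm, six grey cups every 60 degrees, 110 mm from the axis (43 mm outside, 37 mm inside, rims 56 mm above the table, floor 26 mm); one is empty at the start. It turns either way about z with light friction (0.05 N m), with no stop within a full turn, and stays where left. Origin: on the axis, 12 mm above the table; -x points to the empty cup.
- knob (a point): Middle of the round ribbed black knob on the carousel's axis, for turning it: diameter 42 mm, 40 mm tall, from 126 to 166 mm above the table, on a 26 mm column. This point lies on the axis, 148 mm above the table.
- cell (a point): Centre of the floor of the order carton's empty cell, 4 mm above the table. The cell is about 86 mm by 90 mm inside, 41 mm deep, square with the carton's axes.
- carton: Open cardboard order carton fixed on the table, 184 mm (its x) by 98 mm (its y), 45 mm high, 4 mm walls, one divider across the middle making two cells. The cell on its -x side is empty (centre 45 mm from the middle), the other holds the orange-capped bottle. Origin: centre of its underside.
- packed: Ink bottle with an orange cap, of the same size as the green one, already standing in the carton. Its origin is the centre of its underside.
- jar0: Square black ink jar, 46 mm wide, 48 mm high, at the back of the table. Its origin is the centre of its underside.
- jar1: Like the first jar. Its origin is the centre of its underside.
- jar2: Like the first jar. Its origin is the centre of its underside.
- tape: Cardboard tape roll standing on its flat side, diameter 90 mm, 50 mm high. Its origin is the centre of its underside.
- marker: Marker pen lying on the table, 130 mm long, 16 mm thick, grey with a red cap. Origin: under its middle.
- green: The wanted ink bottle: black body (diameter 34 mm, 50 mm high, white label with a green band), narrow neck from 50 to 62 mm, green screw cap (diameter 25 mm, from 62 to 94 mm above its underside), about 90 g. At the start it stands in one of the cups, under the guard. Its origin is the centre of its underside.
- red: Ink bottle with a red cap, otherwise like the green one, standing in another cup of the carousel. Its origin is the centre of its underside.
- blue: Ink bottle with a blue cap, otherwise like the green one, standing in another cup of the carousel. Its origin is the centre of its underside.
- yellow: Ink bottle with a yellow cap, otherwise like the green one, standing in another cup of the carousel. Its origin is the centre of its underside.
- white: Ink bottle with a white cap, otherwise like the green one, standing in another cup of the carousel. Its origin is the centre of its underside.
Not all that is in view belongs to the job. What is shaped like the jar0 but blue is not meant.

How it is judged (in metres and radians):
On the way, in this order (a step that is already met when the one before it is completed fails the run):
1. the green bottle, still in its cup, rests within 15 mm of the middle of the guard's opening (horizontal distance between green and gate below 0.015 m and z of green in the frame of gate below 0.008 m and angle between green's own z axis and vertical below 0.15 rad and linear speed of green below 0.02 m/s), for 0.3 s.
2. the green bottle has been lifted clear of its cup (z of green in the frame of gate above 0.035 m), for 0.1 s.
3. the green bottle is in the empty cell, less than 15 mm above its floor, still in the fingers (x of green in the frame of cell between -0.032 and 0.032 m and y of green in the frame of cell between -0.032 and 0.032 m and z of green in the frame of cell below 0.015 m and angle between green's own z axis and vertical below 0.3 rad and contact force between the fingers and green above 0.5 N), for 0.05 s.
At the end, for the whole second after the job is handed in: The green-capped bottle stands upright (within 7 degrees) and at rest on the floor of the carton's empty cell, released; the other four bottles stand in their cups, the orange-capped bottle still stands in the carton, and jars, tape and marker are within 30 mm of where they were (x of green in the frame of cell between -0.032 and 0.032 m and y of green in the frame of cell between -0.032 and 0.032 m and z of green in the frame of cell between -0.004 and 0.006 m and angle between green's own z axis and vertical below 0.12 rad and linear speed of green below 0.02 m/s and contact force between the fingers and green below 0.1 N and not (distance between any of red, blue, yellow, white and rotor above 0.125 m or angle between any of red, blue, yellow, white's own z axis and vertical above 0.3 rad or z of any of red, blue, yellow, white in the frame of rotor above 0.03 m or distance of any of packed, jar0, jar1, jar2, tape, marker from where it was at the start of the episode above 0.03 m or angle between any of packed, jar0, jar1, jar2, tape's own z axis and vertical above 0.4 rad)); the robot touches nothing.
It fails at once if another bottle of the carousel is taken out of its cup or tipped (distance between any of red, blue, yellow, white and rotor above 0.125 m or angle between any of red, blue, yellow, white's own z axis and vertical above 0.3 rad or z of any of red, blue, yellow, white in the frame of rotor above 0.03 m).
It fails at once if the packed bottle, a jar, the tape or the marker is moved by more than 30 mm or tipped over (distance of any of packed, jar0, jar1, jar2, tape, marker from where it was at the start of the episode above 0.03 m or angle between any of packed, jar0, jar1, jar2, tape's own z axis and vertical above 0.4 rad).
It also fails if it takes over 67 s, if anything falls off the work surface, if the arm or the gripper's body presses on something with over 40 N, if the wrist force passes 120 N, or if a joint passes its speed limit or range.

## Working session

There is one attempt and no reset: what is moved stays moved. The work goes in short steps, Python scripts to look and compute and a tool call to move; the robot and the scene stay as the last step left them, time stands still between calls to the robot, and variables do not carry over. Pictures are saved under pics/ and viewed, at most 10 in all, crops included, and the job is handed in when it is done.

Besides the shell and the picture viewer there is one more tool, called after "Call:" as name(argument=value, ...) on one line, values as JSON. send_rows: Moves the arm, as the interface text tells. Shift numbers are shares of 60 mm and turn numbers shares of 10 degrees, none past 1 either way. Its arguments: {"type":"object","properties":{"series":{"type":"string"},"fingers":{"type":"number"}},"required":["series"]}

```bash
mkdir -p pics; cat > h.py <<'E'
import numpy as np, cv2, pickle
from cell import env
def grab(n):
    c=env.read_camera(n); pickle.dump(c,open(f'{n}.pkl','wb')); return c
def cloud(c):
    h,w=c['z_map'].shape; f=h/2/np.tan(np.radians(c['fovy'])/2)
    K=np.array([[f,0,c['cx']],[0,f,c['cy']],[0,0,1]])
    u,v=np.meshgrid(np.arange(w,dtype=float),np.arange(h,dtype=float))
    p=cv2.undistortPoints(np.stack([u,v],-1).reshape(-1,1,2),K,np.array(c['distortion'],float)).reshape(h,w,2)
    z=c['z_map'].astype(float)
    P=np.stack([p[...,0]*z,p[...,1]*z,z],-1)
    W=(P-np.array(c['t']))@np.array(c['R']); W[z==0]=np.nan
    return W
E
python3 - <<'E'
from h import *
a=grab('top');b=grab('side')
print(env.state())
for n,c in(('top',a),('side',b)):
    print(n,-np.array(c['R']).T@np.array(c['t']),c['fovy'])
    cv2.imwrite(f'pics/{n}1.png',cv2.resize(c['color'][...,::-1],(800,600),interpolation=cv2.INTER_CUBIC))
E
```

```text
{'t': 0.1, 'joints': array([ 1.16740828e+00,  4.91498054e-01,  1.55940338e+00, -1.16116561e-05,
        1.09172152e+00, -1.05604427e-01]), 'qvel': array([-0.0003637 , -0.00103435, -0.00126243, -0.00028726,  0.0016495 ,
        0.00128851]), 'tau': array([ 2.24306801e-03, -6.13631129e+01, -2.58607274e+01,  6.94238115e-02,
        4.70512826e-02, -7.24756728e-05]), 'eef_pos': array([183.30044685, 597.3609095 , 291.71578822]), 'tcp_rot': array([-3.14056700e+00, -9.83615332e-05,  2.84381434e+00]), 'ft_force': array([-0.79480007, -0.16029766,  0.29719947]), 'moment': array([-0.00145097, -0.00361034, -0.00921778]), 'grip_force': 0.0, 'opening': 1.0074843082006841}
top [ 393.84314987   50.33434145 1465.86008487] 47.069758127186674
side [468.41587107 769.80898652 969.57843377] 46.30492108248198
```

View pics/top1.png

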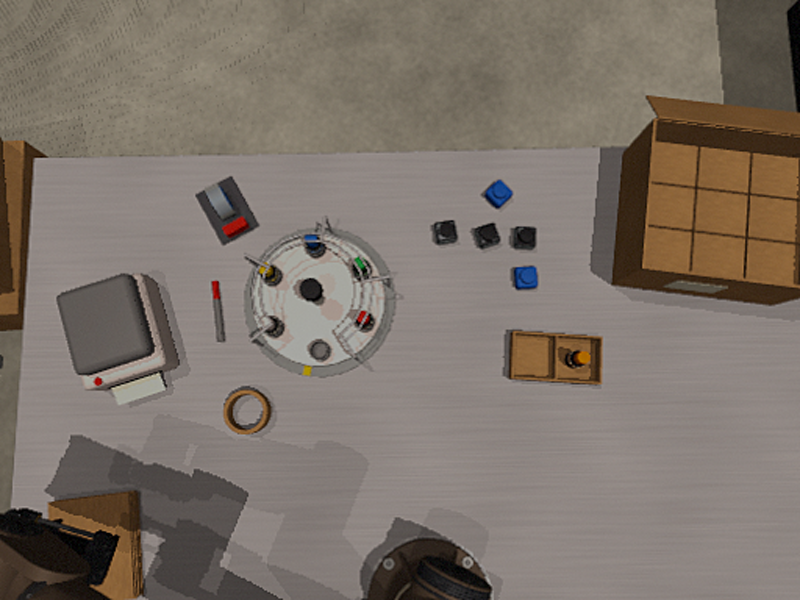

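View pics/side1.png

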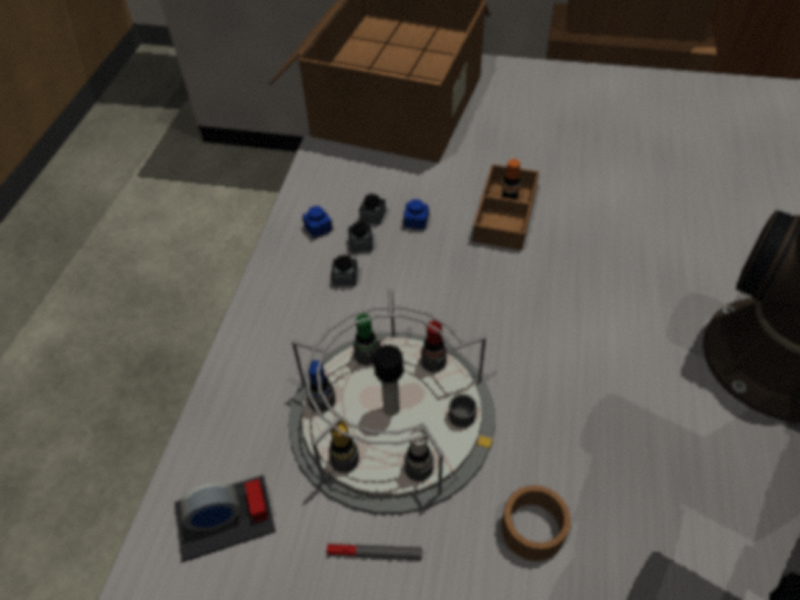

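The top view (800x600 scale) shows the knob at (311,289), the yellow tab at (307,371) and the empty cup at (319,350). Green is at (360,266), red at (364,320), and the carton at (555,357) with its empty cell at about (531,356). The side view agrees: green is two cups away from the empty one, on the far right, so the rotor needs about 120° clockwise.

```bash
cat > m.py <<'E'
from h import *
def hsv(c): return cv2.cvtColor(c['color'],cv2.COLOR_RGB2HSV).astype(int)
def measure(names=('top','side')):
    for n in names:
        c=pickle.load(open(n+'.pkl','rb')); W=cloud(c); H=hsv(c)
        kn=((H[...,2]<70)&(W[...,2]>155)&(W[...,2]<180)&(W[...,0]>350)&(abs(W[...,1]-200)<150))
        print(n,'knob top',kn.sum(),np.median(W[kn],0),(W[kn].min(0)+W[kn].max(0))/2)
        k=(W[kn].min(0)+W[kn].max(0))/2
        for nm,lo,hi,z0,z1 in(('tab',22,34,-5,25),('green',45,80,95,130),('orange',8,22,55,110),('red',0,4,95,130),('blue',105,125,95,130)):
            m=(H[...,0]>=lo)&(H[...,0]<=hi)&(H[...,1]>150)&(W[...,2]>z0)&(W[...,2]<z1)
            if nm!='orange': m&=np.hypot(W[...,0]-k[0],W[...,1]-k[1])<190
            if m.sum():
                P=W[m]; top=P[P[:,2]>P[:,2].max()-8]
                print(nm,m.sum(),np.median(P,0).round(1),'mid',((P.min(0)+P.max(0))/2).round(1),'top',len(top),top.mean(0).round(1))
        # base/rotor circle: points z 6..14 or so
        d=np.hypot(W[...,0]-k[0],W[...,1]-k[1])
        m=(W[...,2]>5)&(W[...,2]<30)&(d<175)
        if m.sum(): 
            (x,y),r=cv2.minEnclosingCircle(W[m][:,:2].astype(np.float32)); print('base circ',x,y,r)
        # carton: rim pts
        m=(W[...,2]>38)&(W[...,2]<50)&(W[...,1]<-100)&(W[...,1]>-420)&(H[...,0]<22)&(H[...,1]>70)&(W[...,0]>250)&(W[...,0]<520)
        if m.sum(): print('carton',m.sum(),cv2.minAreaRect(W[m][:,:2].astype(np.float32)),W[m].mean(0))
E
python3 -c "
from m import *
measure()"
```

```text
top knob top 148 [613.76346108 219.73771741 165.96060554] [615.37406432 218.43838184 163.83099028]
tab 26 [466.5 246.1  11.4] mid [468.2 244.8  12.8] top 12 [468.  245.7  15.7]
green 24 [671.5 126.1 120.4] mid [673.5 129.9 112.6] top 20 [673.4 127.  120.9]
orange 979 [ 721.5 -450.    94.1] mid [ 502.2 -187.2   82.5] top 282 [ 772.1 -567.9  106.4]
red 33 [563.7 124.  116.6] mid [564.3 122.7 112. ] top 13 [565.8 125.3 121.1]
blue 27 [725.8 224.8 116.9] mid [721.7 225.  110.4] top 13 [725.3 225.2 120.8]
base circ 615.8802490234375 219.1319580078125 174.19320678710938
carton 179 ((475.9955139160156, -273.8507385253906), (184.5593719482422, 90.30490112304688), 88.03662109375) [ 461.31070649 -280.84091289   43.52706814]
side knob top 277 [614.28585911 222.6203787  167.13951312] [615.38361825 219.09981827 163.44191187]
tab 33 [465.5 243.4  12.9] mid [466.2 243.1  13.4] top 33 [465.6 243.4  13.2]
green 41 [670.1 135.5 108.4] mid [670.9 133.9 108.7] top 16 [669.9 135.4 118.4]
orange 454 [ 673.7 -420.8   85.1] mid [ 470.6 -203.9   82.5] top 53 [ 709.9 -252.7  106.2]
red 55 [563.1 129.2 112.1] mid [562.7 122.5 110. ] top 24 [563.5 122.6 121.2]
blue 35 [725.  230.1 119.8] mid [725.2 225.2 109.5] top 24 [725.3 225.2 120.9]
base circ 614.898681640625 219.9675750732422 174.37828063964844
carton 262 ((474.21319580078125, -272.9432373046875), (193.35733032226562, 93.11673736572266), 89.35533142089844) [ 468.05751311 -266.39531967   43.66827073]
```

```bash
cat > go.py <<'E'
import sys
from h import *
from scipy.spatial.transform import Rotation as R
def go(x,y,z,yaw):
    s=env.state(); r0=R.from_euler('xyz',s['tcp_rot']); r1=R.from_euler('xyz',[np.pi,0,np.radians(yaw)])
    d=r0.inv().apply(np.array([x,y,z])-s['eef_pos']); w=np.degrees((r0.inv()*r1).as_rotvec())
    print('t',s['t'],'pos',s['eef_pos'].round(1),'yaw',np.degrees(s['tcp_rot']).round(1),'open',round(s['opening'],2),'F',s['ft_force'].round(1),s['grip_force'],'q6',s['joints'][5].round(2))
    print('units shift',(d/60).round(3),'turn',(w/10).round(3))
if __name__=='__main__': go(*map(float,sys.argv[1:]))
E
python3 go.py 614.5 219.5 290 163
python3 - <<'E'
from h import *
for n in('top','side'):
    W=cloud(pickle.load(open(n+'.pkl','rb')))
    d=np.hypot(W[...,0]-614.5,W[...,1]-219.5); m=(d>90)&(d<180); print(n,np.sort(W[m][:,2])[-12:].round())
    m=(W[...,0]>380)&(W[...,0]<660)&(W[...,1]>400)&(W[...,1]<750);print('printer max z',np.nanmax(W[m][:,2]),'y min',np.nanmin(W[m&(W[...,2]>60)][:,1]))
    m=(abs(W[...,2]-4)<6)&(abs(W[...,0]-475)<38)&(W[...,1]<-190)&(W[...,1]>-262); print('cell floor',(W[m].min(0)+W[m].max(0))/2)
E
```

```text
t 0.1 pos [183.3 597.4 291.7] yaw [-179.9   -0.   162.9] open 1.01 F [-0.8 -0.2  0.3] 0.0 q6 -0.11
units shift [-8.718 -3.912  0.032] turn [-0.006 -0.001 -0.006]
top [137. 138. 138. 138. 138. 138. 138. 139. 139. 140. 141. 142.]
printer max z 154.21690583970638 y min 514.1387480942634
cell floor [ 474.90083071 -225.88921013    3.95541686]
side [137. 138. 138. 138. 138. 138. 138. 138. 138. 138. 139. 139.]Traceback (most recent call last):
  File "<stdin>", line 5, in <module>
    res = np.fmin.reduce(a, axis=axis, out=out, **kwargs)
ValueError: zero-size array to reduction operation fmin which has no identity
```

Call:
send_rows(series="-0.87 -0.39 0 0 0 0;-0.87 -0.39 0 0 0 0;-0.87 -0.39 0 0 0 0;-0.87 -0.39 0 0 0 0;-0.87 -0.39 0 0 0 0", fingers=1)

```text
t: 0.72
eef_pos: [399.7, 407.7, 292.1]
tcp_rot: [-3.141, -0.0, 2.844]
ft_force: [0.7, 0.7, 0.5]
opening: 1.001
grip_force: 0.0
```

Call:
send_rows(series="-0.87 -0.39 0 0 0 0;-0.87 -0.39 0 0 0 0;-0.87 -0.39 0 0 0 0;-0.87 -0.39 0 0 0 0;-0.87 -0.39 0 0 0 0")

```text
t: 1.35
eef_pos: [614.9, 219.1, 292.0]
tcp_rot: [-3.141, -0.001, 2.844]
ft_force: [1.1, 0.4, 0.2]
opening: 0.999
grip_force: 0.0
```

Call:
send_rows(series="0 0 0 0 0 0;0 0 0 0 0 0")

```text
t: 1.6
eef_pos: [613.3, 220.7, 291.7]
tcp_rot: [-3.141, -0.001, 2.843]
ft_force: [0.1, -0.2, -0.0]
opening: 1.003
grip_force: 0.0
```

```bash
python3 go.py 614.5 219.5 209 163
```

```text
t 1.6 pos [613.3 220.7 291.7] yaw [-1.800e+02 -1.000e-01  1.629e+02] open 1.0 F [ 0.1 -0.2 -0. ] 0.0 q6 -1.03
units shift [-0.026 -0.013  1.379] turn [-0.002 -0.006 -0.009]
```

Call:
send_rows(series="-0.02 -0.01 0.46 0 0 0;0 0 0.46 0 0 0;0 0 0.46 0 0 0;0 0 0 0 0 0")

```text
t: 2.1
eef_pos: [613.2, 220.8, 208.0]
tcp_rot: [-3.14, -0.003, 2.845]
ft_force: [-0.0, 0.4, -0.1]
opening: 0.999
grip_force: 0.0
```

Call:
send_rows(series="0 0 0 0 0 0;0 0 0 0 0 0;0 0 0 0 0 0;0 0 0 0 0 0;0 0 0 0 0 0", fingers=0)

```text
t: 2.72
eef_pos: [614.7, 219.7, 209.6]
tcp_rot: [3.141, 0.0, 2.844]
ft_force: [-0.1, 0.8, -0.4]
opening: 0.533
grip_force: 0.0
```

Call:
send_rows(series="0 0 0 0 0 0;0 0 0 0 0 0;0 0 0 0 0 0;0 0 0 0 0 0")

```text
t: 3.22
eef_pos: [614.3, 218.3, 209.4]
tcp_rot: [-3.139, -0.001, 2.844]
ft_force: [-3.5, -9.3, 2.5]
opening: 0.433
grip_force: 30.0
```

Call:
send_rows(series="0 0 0 0 0 0.4;0 0 0 0 0 0.8;0 0 0 0 0 0.9;0 0 0 0 0 0.9;0 0 0 0 0 0.9")

```text
t: 3.85
eef_pos: [614.7, 218.8, 209.4]
tcp_rot: [-3.14, 0.001, 2.158]
ft_force: [0.7, -5.2, 0.7]
opening: 0.436
grip_force: 30.0
```

Call:
send_rows(series="0 0 0 0 0 0.9;0 0 0 0 0 0.9;0 0 0 0 0 0.9;0 0 0 0 0 0.9;0 0 0 0 0 0.9")

```text
t: 4.47
eef_pos: [615.5, 218.9, 209.4]
tcp_rot: [3.14, 0.001, 1.372]
ft_force: [6.7, -4.6, -2.0]
opening: 0.437
grip_force: 30.0
```

Call:
send_rows(series="0 0 0 0 0 0.9;0 0 0 0 0 0.9;0 0 0 0 0 0.9;0 0 0 0 0 0.9;0 0 0 0 0 0.6")

```text
t: 5.1
eef_pos: [616.1, 218.5, 209.4]
tcp_rot: [3.139, -0.002, 0.64]
ft_force: [8.8, -8.0, -4.2]
opening: 0.438
grip_force: 30.0
```

Call:
send_rows(series="0 0 0 0 0 0.4;0 0 0 0 0 0.2;0 0 0 0 0 0;0 0 0 0 0 0;0 0 0 0 0 0")

```text
t: 5.72
eef_pos: [616.1, 218.4, 209.4]
tcp_rot: [3.139, -0.002, 0.539]
ft_force: [10.0, -9.1, -3.1]
opening: 0.437
grip_force: 30.0
```

```bash
python3 go.py 614.5 219.5 209 30.5; python3 -c "
from m import *
grab('side');grab('top');measure()
c=pickle.load(open('side.pkl','rb'));cv2.imwrite('pics/side2.png',cv2.resize(c['color'][150:384,150:400,::-1],None,fx=2.5,fy=2.5))"
```

```text
t 5.725 pos [616.1 218.4 209.4] yaw [ 1.799e+02 -1.000e-01  3.090e+01] open 0.44 F [10.  -9.1 -3.1] 30.01411110162735 q6 1.27
units shift [-0.014 -0.03   0.007] turn [ 0.013 -0.011  0.038]
  return _methods._mean(a, axis=axis, dtype=dtype,
  ret = um.true_divide(
Traceback (most recent call last):
  File "m.py", line 7, in measure
    print(n,'knob top',kn.sum(),np.median(W[kn],0),(W[kn].min(0)+W[kn].max(0))/2)
                                                    ~~~~~~~~~^^^
ValueError: zero-size array to reduction operation minimum which has no identity
```

```bash
sed -i "/print(n,'knob top'/d; s|k=(W\[kn\].*|k=np.array([614.9,219.2])|" m.py; python3 -c "
from m import *
measure()
c=pickle.load(open('side.pkl','rb'));cv2.imwrite('pics/side2.png',cv2.resize(c['color'][150:384,150:400,::-1],None,fx=2.5,fy=2.5))"
```

```text
orange 816 [ 724.9 -449.9   94.7] mid [ 489.7 -184.6   82.6] top 231 [ 764.1 -581.9  106.7]
blue 30 [544.7 135.6 118.2] mid [545.5 135.3 112.9] top 26 [545.5 136.9 118.5]
base circ 615.3538208007812 218.62635803222656 174.31210327148438
carton 176 ((474.9178161621094, -273.5877685546875), (185.29080200195312, 89.72389221191406), 88.71328735351562) [ 463.61568437 -277.42862885   43.67396732]
tab 3 [467.5 243.3  12.6] mid [467.5 241.8  12.3] top 3 [467.5 242.3  12.4]
green 81 [506.1 245.1 119.7] mid [505.4 239.4 109.9] top 47 [506.  240.1 121.3]
orange 14 [ 813.3 -439.9   85.8] mid [ 716.8 -172.1   83.1] top 5 [ 753.9 -478.2  106.8]
red 79 [574.2 328.6 118.6] mid [574.5 321.6 109.6] top 45 [575.6 323.4 120.8]
blue 50 [544.  143.1 107.4] mid [543.8 136.4 109. ] top 20 [543.2 136.1 120.3]
base circ 614.9530639648438 219.3096160888672 174.73736572265625
carton 82 ((463.24761962890625, -220.1803741455078), (83.94943237304688, 51.27553176879883), 85.36251068115234) [ 456.77972067 -196.90166092   44.40709323]
```

View pics/side2.png

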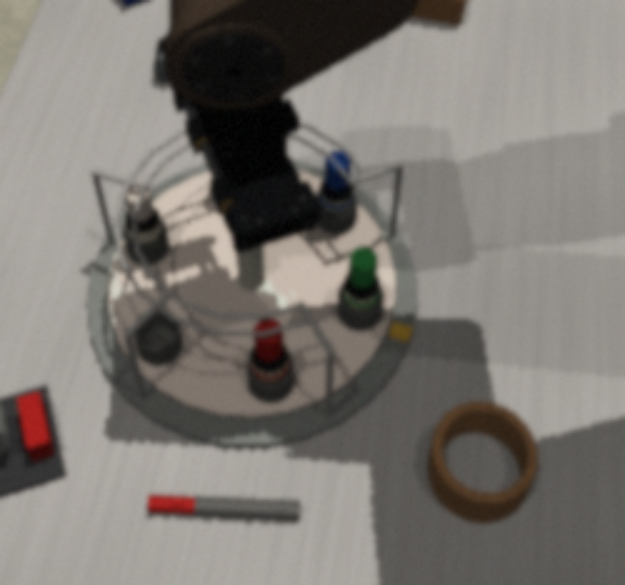

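The crop shows the green cap at (362,265), radially in line with the tab at (401,331). Its measured position, (505.5, 239.5), is within 2 mm of the gate at (506.5, 238). I'll release the knob and rise.

Call:
send_rows(series="0 0 0 0 0 0;0 0 0 0 0 0;0 0 0 0 0 0;0 0 0 0 0 0;0 0 0 0 0 0", fingers=0.75)

```text
t: 6.45
eef_pos: [614.7, 219.8, 209.5]
tcp_rot: [-3.142, -0.0, 0.54]
ft_force: [0.5, 1.1, -0.5]
opening: 0.751
grip_force: 0.0
```

Call:
send_rows(series="0 0 -0.4 0 0 0;0 0 -0.5 0 0 0;0 0 -0.5 0 0 0;0 0 0 0 0 0;0 0 0 0 0 0")

```text
t: 7.08
eef_pos: [614.4, 219.7, 292.6]
tcp_rot: [-3.141, 0.001, 0.54]
ft_force: [0.5, 0.8, 0.2]
opening: 0.747
grip_force: 0.0
```

```bash
python3 -c "
from m import *
grab('side');grab('top');measure()"; python3 go.py 505.5 239 290 -9.6
```

```text
orange 830 [ 733.  -449.6   94.5] mid [ 491.9 -187.3   82.6] top 236 [ 773.6 -576.1  106.5]
blue 30 [544.7 135.5 119.5] mid [545.6 135.3 112.7] top 24 [545.7 136.3 119.9]
base circ 615.6144409179688 218.4626007080078 174.11538696289062
carton 189 ((475.37005615234375, -272.4518127441406), (186.74220275878906, 90.03544616699219), 88.42019653320312) [ 461.95053162 -279.37197898   43.55416828]
green 84 [505.9 244.9 118.9] mid [505.3 239.5 110.4] top 45 [505.6 240.  121.4]
orange 26 [ 475.4 -310.    72.1] mid [ 684.8 -183.4   82.2] top 2 [ 869.5 -445.7  101.9]
red 79 [574.1 328.7 118. ] mid [574.7 322.1 110.2] top 42 [575.4 323.2 121.3]
blue 51 [544.3 142.9 109.4] mid [543.9 135.6 110.9] top 18 [542.7 135.2 120.9]
base circ 615.7342529296875 221.87698364257812 174.23741149902344
carton 212 ((472.3670654296875, -273.73931884765625), (190.2735595703125, 78.0843276977539), 85.24737548828125) [ 461.90146327 -249.60826996   43.93788775]
t 7.175 pos [614.4 219.6 292.2] yaw [-1.80e+02  1.00e-01  3.09e+01] open 0.75 F [ 0.6  0.1 -0.1] 0.0 q6 1.27
units shift [-1.391 -1.21   0.04 ] turn [0.    0.011 4.054]
```

Call:
send_rows(series="-0.7 -0.6 0 0 0 0;-0.69 -0.61 0 0 0 0;0 0 0 0 0 1;0 0 0 0 0 1;0 0 0 0 0 1", fingers=0.55)

```text
t: 7.8
eef_pos: [505.6, 239.1, 292.7]
tcp_rot: [3.141, 0.001, 0.011]
ft_force: [-0.3, 0.1, 0.2]
opening: 0.543
grip_force: 0.0
```

Call:
send_rows(series="0 0 0 0 0 1;0 0 0 0 0 0.05;0 0 0 0 0 0;0 0 0 0 0 0")

```text
t: 8.3
eef_pos: [505.8, 239.1, 293.2]
tcp_rot: [3.142, 0.0, -0.165]
ft_force: [0.4, -0.0, 0.4]
opening: 0.55
grip_force: 0.0
```

```bash
python3 go.py 505.5 239 168 -9.6
```

```text
t 8.3 pos [505.8 239.1 293.2] yaw [180.    0.   -9.4] open 0.55 F [ 0.4 -0.   0.4] 0.0 q6 2.06
units shift [-4.000e-03  2.000e-03  2.087e+00] turn [0.    0.002 0.016]
```

Call:
send_rows(series="0 0 0.5 0 0 0;0 0 0.5 0 0 0;0 0 0.5 0 0 0;0 0 0.4 0 0 0;0 0 0.19 0 0 0")

```text
t: 8.93
eef_pos: [505.6, 239.1, 166.9]
tcp_rot: [3.141, 0.001, -0.166]
ft_force: [0.7, -0.3, 0.5]
opening: 0.549
grip_force: 0.0
```

Call:
send_rows(series="0 0 0 0 0 0;0 0 0 0 0 0;0 0 0 0 0 0;0 0 0 0 0 0;0 0 0 0 0 0", fingers=0)

```text
t: 9.55
eef_pos: [506.0, 239.2, 168.6]
tcp_rot: [-3.141, -0.001, -0.167]
ft_force: [-0.7, -0.8, 4.3]
opening: 0.258
grip_force: 29.8
```

Call:
send_rows(series="0 0 0 0 0 0;0 0 0 0 0 0;0 0 0 0 0 0")

```text
t: 9.93
eef_pos: [506.1, 239.2, 168.6]
tcp_rot: [-3.141, -0.001, -0.167]
ft_force: [0.0, -0.8, 7.2]
opening: 0.256
grip_force: 29.8
```

Call:
send_rows(series="0 0 -0.2 0 0 0;0 0 -0.4 0 0 0;0 0 -0.5 0 0 0;0 0 -0.5 0 0 0;0 0 -0.5 0 0 0")

```text
t: 10.55
eef_pos: [505.6, 239.0, 295.6]
tcp_rot: [-3.142, 0.0, -0.167]
ft_force: [0.4, -0.4, -0.2]
opening: 0.259
grip_force: 29.8
```

Call:
send_rows(series="0 0 -0.3 0 0 0;0 0 0 0 0 0")

```text
t: 10.8
eef_pos: [505.9, 239.2, 313.5]
tcp_rot: [-3.14, -0.002, -0.167]
ft_force: [-0.4, -0.3, -1.5]
opening: 0.253
grip_force: 29.8
```

```bash
python3 go.py 475 -228 310 -9.6; python3 -c "
from m import *
c=grab('side');cv2.imwrite('pics/side3.png',cv2.resize(c['color'][...,::-1],(800,600)))
W=cloud(c);P=W[(abs(W[...,2]-44.5)<4)&(abs(W[...,0]-475)<56)&(W[...,1]<-170)&(W[...,1]>-380)]
print(cv2.minAreaRect(P[:,:2].astype(np.float32)))"
```

```text
t 10.8 pos [505.9 239.2 313.5] yaw [-1.799e+02 -1.000e-01 -9.600e+00] open 0.25 F [-0.4 -0.3 -1.5] 29.785458147525787 q6 2.06
units shift [0.785 7.763 0.05 ] turn [-0.007 -0.012  0.004]
((0.0, 0.0), (0.0, 0.0), 0.0)
```

View pics/side3.png

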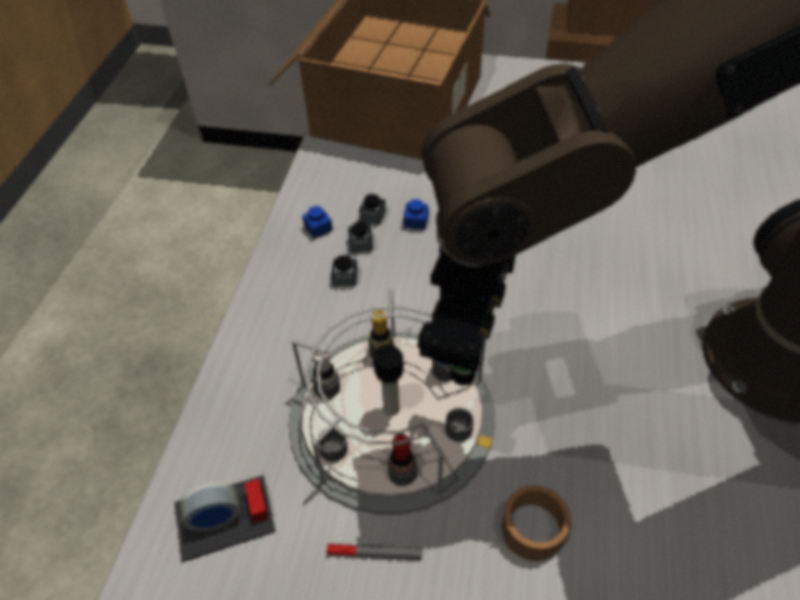

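The green cup is empty at (459,424) and the bottle hangs in the gripper at about (462,370). The other bottles are still in place.

Call:
send_rows(series="0.05 0.4 0 0 0 0;0.08 0.8 0 0 0 0;0.08 0.85 0 0 0 0;0.08 0.85 0 0 0 0;0.08 0.85 0 0 0 0")

```text
t: 11.48
eef_pos: [489.7, 12.1, 311.1]
tcp_rot: [3.142, 0.002, -0.167]
ft_force: [0.7, 0.5, -1.4]
opening: 0.257
grip_force: 29.8
```

Call:
send_rows(series="0.08 0.85 0 0 0 0;0.08 0.85 0 0 0 0;0.08 0.85 0 0 0 0;0.09 0.8 0 0 0 0;0.09 0.66 0 0 0 0")

```text
t: 12.1
eef_pos: [474.6, -229.6, 310.9]
tcp_rot: [-3.141, 0.002, -0.168]
ft_force: [-0.1, 0.8, -0.1]
opening: 0.254
grip_force: 29.8
```

Call:
send_rows(series="0 0 0 0 0 0;0 0 0 0 0 0")

```text
t: 12.35
eef_pos: [474.9, -227.4, 311.2]
tcp_rot: [-3.141, 0.002, -0.167]
ft_force: [-0.3, -0.7, -0.7]
opening: 0.258
grip_force: 29.8
```

```bash
python3 -c "
from m import *
c=grab('top');cv2.imwrite('pics/top4.png',cv2.resize(c['color'][180:280,300:410,::-1],None,fx=5,fy=5))
c=grab('side');cv2.imwrite('pics/side4.png',cv2.resize(c['color'][60:220,230:400,::-1],None,fx=3.5,fy=3.5))
W=cloud(c);H=hsv(c)
m=(H[...,0]>45)&(H[...,0]<80)&(H[...,1]>110)&(np.hypot(W[...,0]-475,W[...,1]+228)<60);print(m.sum(),W[m])
P=W[(abs(W[...,2]-44.5)<4)&(abs(W[...,0]-475)<56)&(W[...,1]<-170)&(W[...,1]>-380)]
print(P[::6].round())"; python3 go.py 475 -228 147 -9.6
```

```text
67 [[ 495.40427997 -195.83788436  421.68666403]
 [ 484.18819482 -199.07338437  420.81879444]
 [ 504.45031091 -201.92084875  415.0065915 ]
 [ 492.77907152 -191.16016274  422.11942585]
 [ 504.20666489 -201.58149789  412.74435026]
 [ 483.58057028 -194.32132288  418.66884294]
 [ 476.76689038 -187.22422609  423.30304449]
 [ 470.08647109 -189.86911336  422.37164198]
 [ 503.88701727 -199.1842292   411.65961277]
 [ 467.56198568 -190.60214268  419.73093331]
 [ 458.60211633 -193.87877856  418.6304141 ]
 [ 508.00419962 -193.45900707  412.10290887]
 [ 453.77847097 -196.34953254  415.17477315]
 [ 469.21690146 -191.13657211  414.36848586]
 [ 462.48848227 -190.72534438  415.19507549]
 [ 493.62829295 -184.76266138  413.44223209]
 [ 488.772738   -180.54270733  413.85833763]
 [ 477.56217    -180.54660051  414.8509507 ]
 [ 461.91563191 -185.24716663  413.49654535]
 [ 502.12783731 -182.51770811  409.03690338]
 [ 459.39408967 -182.9847252   412.57436637]
 [ 497.25219952 -179.08103907  409.00413799]
 [ 485.95220839 -177.58609961  410.89811726]
 [ 474.73612879 -176.12793887  412.76103221]
 [ 469.69864352 -
[... 2228 characters left out ...]
 42.]
 [ 485. -301.   43.]
 [ 467. -302.   44.]
 [ 433. -299.   48.]
 [ 525. -276.   43.]
 [ 495. -276.   43.]
 [ 529. -258.   46.]
 [ 434. -276.   44.]
 [ 436. -264.   46.]
 [ 436. -248.   48.]
 [ 437. -233.   41.]
 [ 438. -211.   46.]
 [ 524. -190.   45.]
 [ 530. -186.   44.]
 [ 512. -186.   46.]
 [ 492. -188.   47.]
 [ 509. -187.   41.]
 [ 492. -184.   47.]
 [ 440. -193.   47.]
 [ 480. -185.   44.]
 [ 460. -186.   47.]
 [ 465. -182.   46.]
 [ 448. -182.   48.]
 [ 453. -182.   43.]
 [ 450. -180.   42.]]
t 12.45 pos [ 475.2 -226.9  311.7] yaw [-180.     0.    -9.5] open 0.26 F [ 0.1 -0.5 -2. ] 29.789195358753204 q6 1.17
units shift [2.000e-03 2.000e-02 2.744e+00] turn [-0.003  0.004  0.009]
```

View pics/side4.png

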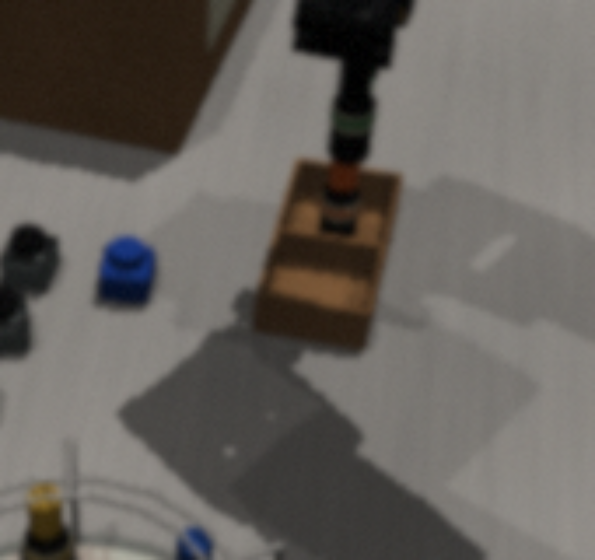

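The bottle with its green band hangs upright over the carton, at (350,120). The empty cell is at (320,285). The rim points put the cell centre at about (480, -229.5).

Call:
send_rows(series="0.09 0.03 0 0 0 0;0 0 0.6 0 0 0;0 0 0.6 0 0 0;0 0 0.6 0 0 0;0 0 0.4 0 0 0")

```text
t: 13.08
eef_pos: [480.5, -230.0, 178.6]
tcp_rot: [-3.141, 0.001, -0.166]
ft_force: [0.7, -0.1, 0.1]
opening: 0.258
grip_force: 29.8
```

Call:
send_rows(series="0 0 0.2 0 0 0;0 0 0.15 0 0 0;0 0 0.1 0 0 0;0 0 0 0 0 0;0 0 0 0 0 0")

```text
t: 13.7
eef_pos: [480.4, -230.7, 153.5]
tcp_rot: [3.141, -0.001, -0.167]
ft_force: [-0.0, 0.5, -0.7]
opening: 0.261
grip_force: 29.8
```

```bash
python3 go.py 480 -229.5 147 -9.6
```

```text
t 13.7 pos [ 480.4 -230.7  153.5] yaw [180.   -0.   -9.6] open 0.26 F [-0.   0.5 -0.7] 29.78774070739746 q6 1.17
units shift [-0.01  -0.018  0.108] turn [ 0.001 -0.004  0.003]
```

Call:
send_rows(series="0 0 0.06 0 0 0;0 0 0.04 0 0 0;0 0 0 0 0 0;0 0 0 0 0 0")

```text
t: 14.2
eef_pos: [480.3, -230.6, 147.0]
tcp_rot: [-3.141, 0.0, -0.167]
ft_force: [1.0, 0.1, -1.9]
opening: 0.261
grip_force: 29.8
```

```bash
python3 go.py 480 -229.5 147 -9.6; python3 -c "
from m import *
c=grab('side');cv2.imwrite('pics/side5.png',cv2.resize(c['color'][60:220,230:400,::-1],None,fx=3.5,fy=3.5))"
```

```text
t 14.2 pos [ 480.3 -230.6  147. ] yaw [-180.     0.    -9.6] open 0.26 F [ 1.   0.1 -1.9] 29.78765845298767 q6 1.17
units shift [-0.007 -0.017 -0.   ] turn [-0.001  0.     0.004]
```

View pics/side5.png

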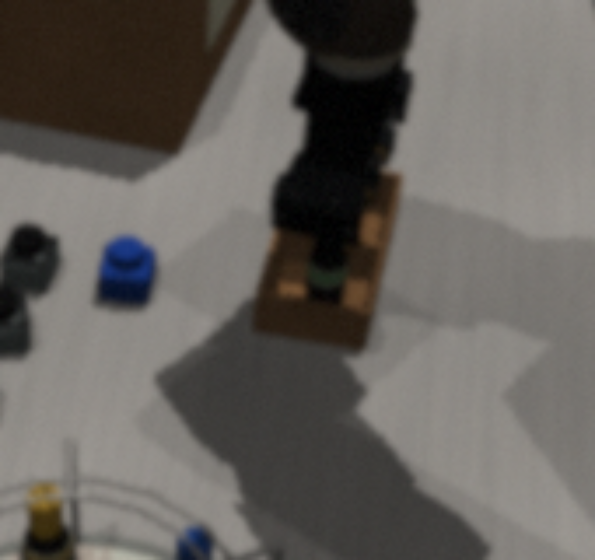

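The bottle is in the middle of the cell at (325,280). I'll ease it down until it makes contact.

Call:
send_rows(series="0 0 0.015 0 0 0;0 0 0 0 0 0;0 0 0 0 0 0")

```text
t: 14.62
eef_pos: [480.4, -230.8, 146.5]
tcp_rot: [3.141, -0.001, -0.167]
ft_force: [-0.7, -1.9, 6.6]
opening: 0.258
grip_force: 29.9
```

Contact: 6.6 N upward. I'll release and rise.

Call:
send_rows(series="0 0 0 0 0 0;0 0 0 0 0 0;0 0 0 0 0 0;0 0 0 0 0 0;0 0 0 0 0 0", fingers=0.55)

```text
t: 15.25
eef_pos: [480.3, -230.5, 146.1]
tcp_rot: [-3.141, 0.0, -0.167]
ft_force: [-0.3, -0.2, 0.1]
opening: 0.547
grip_force: 0.0
```

Call:
send_rows(series="0 0 -0.2 0 0 0;0 0 -0.5 0 0 0;0 0 -0.8 0 0 0;0 0 -0.8 0 0 0;0 0 -0.8 0 0 0")

```text
t: 15.88
eef_pos: [479.9, -230.3, 334.7]
tcp_rot: [3.141, -0.001, -0.167]
ft_force: [0.3, -0.2, -0.6]
opening: 0.551
grip_force: 0.0
```

Call:
send_rows(series="-0.9 0 0 0 0 0;-0.9 0 0 0 0 0;0 0 0 0 0 0;0 0 0 0 0 0;0 0 0 0 0 0")

```text
t: 16.5
eef_pos: [374.5, -212.9, 332.2]
tcp_rot: [3.142, -0.0, -0.167]
ft_force: [0.0, -0.1, 0.2]
opening: 0.551
grip_force: 0.0
```

```bash
python3 -c "
from m import *
c=grab('side');cv2.imwrite('pics/side6.png',cv2.resize(c['color'][...,::-1],(800,600)))
W=cloud(c);H=hsv(c)
m=(H[...,0]>45)&(H[...,0]<80)&(H[...,1]>110)&(np.hypot(W[...,0]-475,W[...,1]+228)<60)&(W[...,2]>60)&(W[...,2]<110);print(m.sum(),W[m].mean(0),W[m].max(0))
print(env.state()['ft_force'])"
```

```text
99 [ 480.31170941 -226.58479539   87.00114637] [ 490.20870268 -218.07608547  103.1003149 ]
[-0.64436132  0.62881222 -0.13505275]
```

View pics/side6.png

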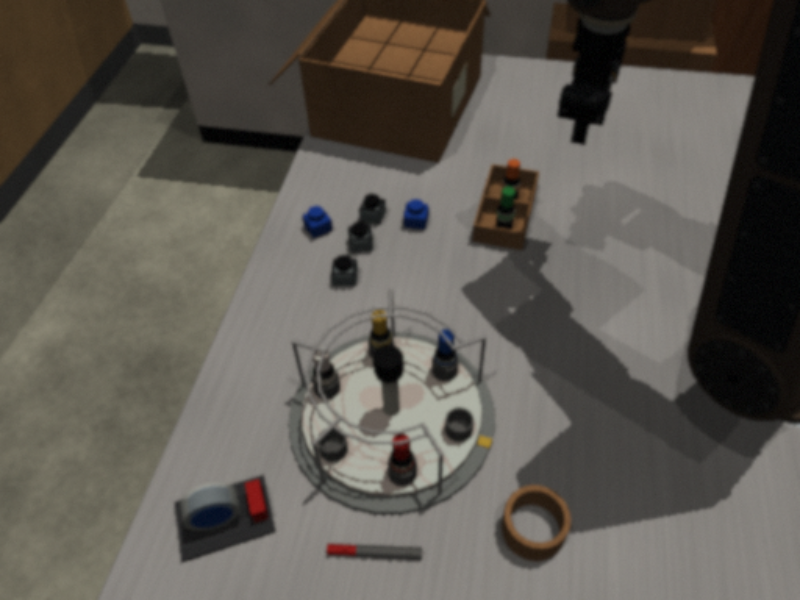

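The green bottle stands upright in its cell at (507,205), with everything else in place and the arm clear.

```bash
python3 -c "
from cell import env
print(env.job_done())"
```

```text
the job is handed in; nothing more can be done
None
```

The green-capped bottle stands upright and released in the carton's empty cell, the other bottles and objects look undisturbed in the last picture, and the job is handed in; it returned no verdict.

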